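Fetch the instrument case from behind the culture jars

TASK

The dark steel instrument case is boxed in behind the three culture jars on the foam rack: first move all three jars to stand together in the green tray, then lay the case in the middle of the black-edged work mat, lengthwise along it. Only after that, stand each jar back centred on the rack pad of its own cap colour. Set everything down the right way up, never tip a jar over, and leave the open jar of cuttings beyond the rack where it is.

Things in the scene. Friction and masses are not known exactly. Their poses are not given: they have to be found in the camera images.
- jar_red: loose closed culture jar, a clear upright cylinder with dark medium and green shoots, 48 mm across and 115 mm high; its top 25 mm is the red cap, 50 mm across. About 0.22 kg. Origin: centre of its underside, z up. It starts on the red pad.
- jar_yellow: loose closed culture jar, a clear upright cylinder with dark medium and green shoots, 48 mm across and 115 mm high; its top 25 mm is the yellow cap, 50 mm across. About 0.22 kg. Origin: centre of its underside, z up. It starts on the yellow pad.
- jar_blue: loose closed culture jar, a clear upright cylinder with dark medium and green shoots, 48 mm across and 115 mm high; its top 25 mm is the blue cap, 50 mm across. About 0.22 kg. Origin: centre of its underside, z up. It starts on the blue pad.
- pad_red: red square pad, 62 x 62 mm, 3 mm thick, fixed on the white foam rack, corners showing around the jar; home of the red-capped jar. Origin: centre of its underside, on the foam's top, 30 mm above the table. The pads make a row of 76 mm pitch along their y, in any colour order; their +x points to the case. The foam, 200 x 250 mm, is centred 60 mm in +x from the middle pad.
- pad_yellow: yellow square pad, 62 x 62 mm, 3 mm thick, fixed on the white foam rack, corners showing around the jar; home of the yellow-capped jar. Origin: centre of its underside, on the foam's top, 30 mm above the table. The pads make a row of 76 mm pitch along their y, in any colour order; their +x points to the case. The foam, 200 x 250 mm, is centred 60 mm in +x from the middle pad.
- pad_blue: blue square pad, 62 x 62 mm, 3 mm thick, fixed on the white foam rack, corners showing around the jar; home of the blue-capped jar. Origin: centre of its underside, on the foam's top, 30 mm above the table. The pads make a row of 76 mm pitch along their y, in any colour order; their +x points to the case. The foam, 200 x 250 mm, is centred 60 mm in +x from the middle pad.
- case: loose closed dark steel case, black latches, paper label; 110 mm long (its x), 42 wide (y), 35 high, about 0.3 kg. Origin: centre of its underside. It starts on the foam (30 mm above the table), 60 mm behind the jar row and parallel to it; the jars bar a gripper from reaching round it until cleared. A row of fixed tubes, 47 mm high, stands on the foam 40 mm or more behind it.
- tray: shallow green open tray fixed on the table to one side of the rack (left or right), 216 mm (its x) by 96 mm (its y) outside, walls 4 mm thick and 16 mm high, floor 4 mm thick. Origin: centre of its underside. Holds three jars in a row along its x (68 mm pitch is comfortable).
- mat: flat work mat fixed on the table on the other side of the rack, 170 mm long (its x) by 100 mm (its y), 4 mm thick, black edge and grey middle. Origin: centre of its underside.
- openjar: bystander: squat open clear jar of green cuttings, 60 mm across, 62 mm high, standing loose on the table beyond the rack, behind its row of tubes. Origin: centre of its underside. Not to be moved.

How it is judged:
By the outcome, as a careful person would: the job done as asked, in the order asked, and still so for the second after the job is handed in, with the robot touching nothing.
It also fails if it takes over 131 s, if anything falls off the work surface, if the arm or the gripper's body presses on something with over 40 N, if the wrist force passes 120 N, or if a joint passes its speed limit or range.

ROBOT

A 6-joint arm with a two-finger parallel gripper is mounted at the origin on the work surface. World frame = base frame: x ahead of the robot, y to its left, z up, the work surface at z = 0. Lengths are in mm, angles in rad, forces in N, time in s.
With the tool pointing down it reaches from about 425 to 950 mm from the base axis. Payload 3.5 kg.
Tool frame: the origin (TCP) lies midway between the tips of the shut fingers; the grasp point (between the pads) lies 19 mm behind it (pinch_z is the distance from the TCP to the grasp point, in mm); z points along the fingers, y is the line along which they close (so a half turn about z gives the same grasp; the last joint's range is limited). The gripper opens to 85 mm and grips with 20 to 120 N. Pads are 22 mm wide; open, the fingers measure 114 mm over their backs; the gripper's body (76 mm by 85 mm) begins 54 mm behind the grasp point. The pads swing forward as they close: fully open they stand 13 mm farther back than shut.
Start: joints at [1.048, 0.286, 1.577, -0, 1.279, -0.15], TCP at [245.815, 628.634, 231.325] pointing down, gripper open.
Joint ranges: [-2.77, 2.77], [-0.9, 2.22], [0.21, 2.48], [-1.53, 4.67], [0.24, 2.81], [-2.84, 2.84]. Speed limits (rad/s): [2.79, 2.79, 3.14, 3.14, 3.14, 3.14].

INTERFACE

Orientations are given as a rotation vector (axis times angle).
In Python, from workcell import * gives the robot as it stands. The module is installed in compiled form; this text tells all that it offers.
- The arm moves only by the shell command python3 -m pendant 'ROWS'. ROWS is text: rows parted by semicolons, each of 5 numbers parted by spaces: the shift along the world's x, y, z in m, then the turn about the world's z in degrees, then the finger opening in m, from 0 to 0.0854. In form: tx ty tz yaw jaw; .... A call has 1 to 10 rows; each row is the pose to reach, as a shift and turn from the pose commanded when the call began; what a row does not reach only later rows make up. A row lasts 1/10 s, in which the tool goes at most 50 mm and 8.59 degrees, less where a joint would pass 70% of its speed; a pose out of reach is approached as far as the arm can. A call with a gripper value outside its range is refused whole. The fingers move at their own pace and stop on an object; the grip force is fixed at half the most. Time passes only in rows, so rows that repeat a pose let the fingers close. It gives the time, the measured TCP pose, the force, the opening and the grip force at its end, in the units of the state.
- state(): the state, without advancing time (a new reading comes with each control period).
- snapshot(name): name is "scene" or "side" or "wrist"; returns a dict with "pixels" (400x640x3 uint8, red, green, blue), "fx", "fy", "cx", "cy" (pixels), "k1" (the pictures are not rectified: a ray, as slopes to the right and down, at radius r is drawn at 1 + k1 r^2 times it, then the intrinsics apply), "R" (3x3) and "t" (3): a world point X has camera coordinates R X + t; the wrist camera has in their place "mount" (4x4, takes a point from camera to tool coordinates, whose origin is the TCP and whose axes are the flange's). Camera axes: x right, y down, z forward; pixel columns grow to the right and rows downward; lengths in mm; the calibration is good to about 2 mm. A picture is of the moment at which its call begins: read the wrist's pose just before it. There is no depth.
- hand_in(): hands the job in; it is judged then, once.
The state is a dict: "clock": time; "joint_pos": joint angles; "joint_velocities": joint speeds; "effort": joint torques, N m; "ee_pos": TCP position; "orientation": TCP orientation; "force": force on the tool from outside, world axes, zero at the start; "ft_torque": the same for the moment, N m; "opening": finger opening in mm; "grasp_force": force on a finger pad.
Only numpy, scipy, OpenCV 4.12 (cv2) and the standard library are available. Lean on these libraries where they do the work, as an engineer would, in place of code of your own. Each camera call takes 0.05 s, during which the arm holds its last target. There are 200 camera calls.

## Working session

There is one attempt and no reset: what is moved stays moved. The work goes in short steps, Python scripts to look and compute and a shell command to move; the robot and the scene stay as the last step left them, time stands still between calls to the robot, and variables do not carry over. Pictures are saved under pics/ and viewed, at most 14 in all, crops included, and the job is handed in when it is done.

```bash
mkdir -p pics; cat > h.py <<'E'
from workcell import *
import numpy as np, cv2
def K(s): return np.array([[s["fx"],0,s["cx"]],[0,s["fy"],s["cy"]],[0,0,1.]])
def pose(s,st):
    if "R" in s: return np.array(s["R"]),np.array(s["t"])
    M=np.array(s["mount"]); Rt=cv2.Rodrigues(np.array(st["orientation"],float))[0]
    Rw=Rt@M[:3,:3]; c=Rt@M[:3,3]+np.array(st["ee_pos"]); return Rw.T,-Rw.T@c
def dist(s): return np.array([s["k1"],0,0,0,0.])
def cast(s,RT,uv,z):
    R,t=RT; p=cv2.undistortPoints(np.array(uv,float).reshape(-1,1,2),K(s),dist(s)).reshape(-1,2)
    d=np.c_[p,np.ones(len(p))]@R; c=-R.T@t
    return c+d*((z-c[2])/d[:,2])[:,None]
def proj(s,RT,X):
    R,t=RT; return cv2.projectPoints(np.array(X,float).reshape(-1,1,3),cv2.Rodrigues(R)[0],t,K(s),dist(s))[0].reshape(-1,2)
def snap(n):
    st=state(); s=snapshot(n); return s,pose(s,st),st
def save(s,f): cv2.imwrite("pics/"+f,np.array(s["pixels"])[:,:,::-1])
E
python3 - <<'E'
from h import *
for n in("scene","side","wrist"):
    s,RT,st=snap(n); save(s,n+"0.png"); print(n,s["fx"],s["k1"],(-RT[0].T@RT[1]).round(0),RT[0][2].round(2))
print(st)
E
```

```text
scene 518.7038160471493 0.03164166898437176 [1005. -324.  971.] [-0.4   0.31 -0.86]
side 454.76787523076644 -0.02217911681815611 [  -3. -227.  795.] [ 0.62  0.23 -0.75]
wrist 356.5690137614887 -0.0814613276163072 [178. 654. 373.] [ 0.26 -0.11 -0.96]
{'clock': 0.1, 'joint_pos': array([ 1.04799859e+00,  2.87109802e-01,  1.57806746e+00, -9.65219639e-06,
        1.27860634e+00, -1.50014227e-01]), 'joint_velocities': array([ 3.35913834e-04, -1.53037267e-03, -3.98216241e-03, -3.73638985e-05,
        1.32490559e-04, -2.18538552e-05]), 'effort': array([ 1.07999404e-03, -4.07292509e+01, -2.93701118e+01, -1.31912875e-04,
        3.41756735e-03, -7.28895770e-06]), 'ee_pos': array([245.51614006, 628.11001662, 230.04372749]), 'orientation': array([-0.58204521, -3.08647507,  0.00325267]), 'force': array([ 0.03753089, -0.45793593, -0.50267151]), 'ft_torque': array([ 0.06184462,  0.00308413, -0.04699926]), 'grasp_force': 0.0, 'opening': 85.28727803275486}
```

View pics/scene0.png

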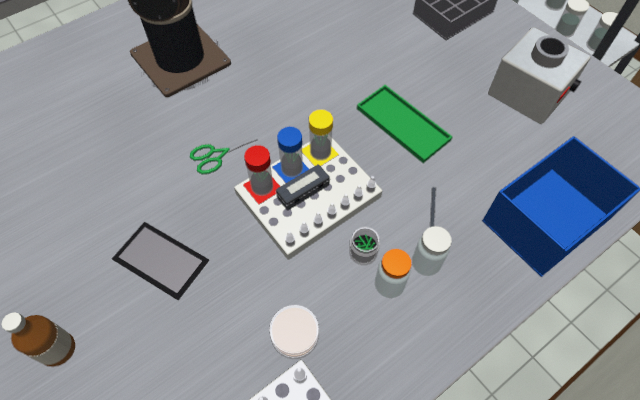

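View pics/side0.png

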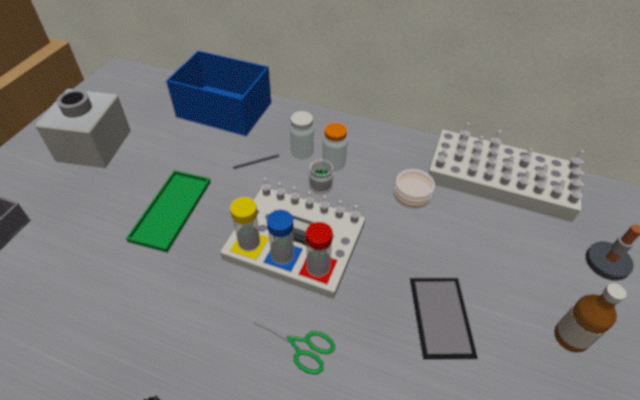

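The scene view shows the caps at red (257,157), blue (290,138) and yellow (321,121), the case at (303,187), the tray at (404,122) and the mat at (160,260). The side view agrees: tray (170,210), mat (442,317), caps (319,236), (281,223), (244,210).

```bash
cat >> h.py <<'E'
def mask(s,lo,hi):
    h=cv2.cvtColor(np.array(s["pixels"]),cv2.COLOR_RGB2HSV)
    return cv2.inRange(h,np.array(lo),np.array(hi))
COL=dict(red=((0,150,80),(6,255,255)),yellow=((24,150,80),(34,255,255)),blue=((104,130,60),(122,255,255)),green=((55,120,40),(80,255,255)))
def blob(m,near=None,amin=60):
    cs=[c for c in cv2.findContours(m,cv2.RETR_EXTERNAL,cv2.CHAIN_APPROX_NONE)[0] if cv2.contourArea(c)>amin]
    if near is None: return max(cs,key=cv2.contourArea)
    return min(cs,key=lambda c:np.hypot(*(c.reshape(-1,2).mean(0)-near)))
def cen(c): m=cv2.moments(c); return np.array([m["m10"],m["m01"]])/m["m00"]
def quad(c):
    h=cv2.convexHull(c); e=2
    while len(a:=cv2.approxPolyDP(h,e,True))>4: e+=.5
    return a.reshape(-1,2).astype(float)
def tri(views,uvs):
    A=[];b=[]
    for (s,RT,_),uv in zip(views,uvs):
        p=cv2.undistortPoints(np.array(uv,float).reshape(1,1,2),K(s),dist(s)).ravel(); R,t=RT
        for i in(0,1): A.append(R[i]-p[i]*R[2]); b.append(p[i]*t[2]-t[i])
    return np.linalg.lstsq(np.array(A),np.array(b),rcond=None)[0]
def rect(P):
    c,(w,h),a=cv2.minAreaRect(P[:,:2].astype(np.float32))
    if w<h: w,h,a=h,w,a+90
    return np.round([c[0],c[1],w,h,(a+90)%180-90],1)
E
python3 - <<'E'
from h import *
V=[snap("scene"),snap("side")]
caps=dict(red=[(257,157),(319,236)],blue=[(290,138),(281,223)],yellow=[(321,121),(244,210)])
for k,n in caps.items():
    print(k,tri(V,[cen(blob(mask(v[0],*COL[k]),p)) for v,p in zip(V,n)]).round(1))
for v,tr,mt,fo in zip(V,[(404,122),(170,210)],[(160,260),(442,317)],[(308,195),(297,235)]):
    q=quad(blob(mask(v[0],*COL["green"]),tr,500)); print("tray",q.tolist(),rect(cast(v[0],v[1],q,16)),rect(cast(v[0],v[1],q,4)))
    q=quad(blob(mask(v[0],(0,0,0),(180,255,60)),mt,200)); print("mat",q.tolist(),rect(cast(v[0],v[1],q,4)))
    q=quad(blob(mask(v[0],(0,0,195),(180,40,255)),fo,800)); print("foam",q.tolist(),rect(cast(v[0],v[1],q,30)),cast(v[0],v[1],q,30).round(0)[:,:2].tolist())
E
```

```text
red [466.1 -60.  135.7]
blue [466.9  17.7 135. ]
yellow [469.9  94.3 135.8]
tray [[358.0, 104.0], [385.0, 85.0], [451.0, 137.0], [422.0, 161.0]] [508.4 308.9 214.5  99.2   4.1] [502.2 316.9 217.2 100.4   4.1]
mat [[143.0, 223.0], [208.0, 259.0], [178.0, 299.0], [113.0, 259.0]] [ 470.3 -313.6  166.8   97.5   23. ]
foam [[333.0, 139.0], [381.0, 190.0], [287.0, 253.0], [235.0, 186.0]] [529.3  16.7 245.  195.   89.1] [[458.0, 140.0], [627.0, 138.0], [625.0, -107.0], [430.0, -104.0]]
tray [[208.0, 178.0], [167.0, 250.0], [127.0, 239.0], [174.0, 171.0]] [500.8 308.6 216.1  94.9   6.4] [508.5 316.8 219.4  96.4   6.4]
mat [[456.0, 279.0], [476.0, 357.0], [424.0, 358.0], [411.0, 279.0]] [ 466.6 -314.7  164.4   94.4   21.5]Traceback (most recent call last):
  File "<stdin>", line 9, in <module>
  File "h.py", line 25, in blob
    return min(cs,key=lambda c:np.hypot(*(c.reshape(-1,2).mean(0)-near)))
ValueError: min() iterable argument is empty
```

```bash
python3 -m pendant '0.05 -0.12 0 -20 0.085; 0.1 -0.24 0 -40 0.085; 0.15 -0.36 0 -60 0.085; 0.2 -0.45 0 -70 0.085; 0.224 -0.52 0 -70 0.085; 0.224 -0.534 0 -70 0.085; 0.224 -0.534 0 -70 0.085; 0.224 -0.534 0 -70 0.085; 0.224 -0.534 0 -70 0.085; 0.224 -0.534 0 -70 0.085'
```

```text
clock: 1.25
ee_pos: [439.9, 165.9, 231.6]
orientation: [2.248, 2.194, 0.001]
force: [0.7, -0.3, -0.7]
opening: 85.2
grasp_force: 0.0
```

```bash
python3 -m pendant '0.02 -0.04 0 0 0.085; 0.03 -0.072 0 0 0.085; 0.03 -0.072 0 0 0.085; 0.03 -0.072 0 0 0.085; 0.03 -0.072 0 0 0.085'; python3 - <<'E'
from h import *
v=snap("wrist"); save(v[0],"w1.png")
for k in("red","blue","yellow"):
    for c in cv2.findContours(mask(v[0],*COL[k]),0,1)[0]:
        if cv2.contourArea(c)>150: print(k,cv2.contourArea(c),cen(c).round(),cast(v[0],v[1],cen(c),148).round(1),cast(v[0],v[1],cen(c),33).round(1))
E
```

```text
clock: 1.75
ee_pos: [469.2, 96.5, 231.2]
orientation: [-2.246, -2.196, 0.0]
force: [0.6, 0.0, 0.6]
opening: 85.0
grasp_force: 0.0
red 207.5 [302. 362.] [[456.5 -30.  148. ]] [[ 449.5 -130.9   33. ]]
blue 3680.5 [314. 303.] [[466.7  23.1 148. ]] [[464.9 -50.7  33. ]]
blue 156.5 [341. 252.] [[486.3  63.5 148. ]] [[494.5  10.2  33. ]]
yellow 4224.0 [314. 208.] [[468.8  96.  148. ]] [[468.1  59.3  33. ]]
```

View pics/w1.png

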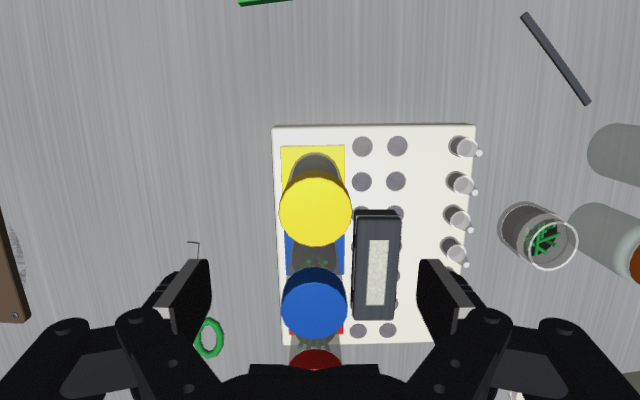

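The wrist view puts the yellow cap (314,208) at about (469,95). That agrees with the triangulation and sits between the fingers, so I'll descend.

```bash
python3 -m pendant '0 -0.001 -0.04 0 0.085; 0 -0.001 -0.08 0 0.085; 0 -0.001 -0.115 0 0.085; 0 -0.001 -0.123 0 0.085; 0 -0.001 -0.123 0 0.04; 0 -0.001 -0.123 0 0.04; 0 -0.001 -0.123 0 0.04; 0 -0.001 -0.123 0 0.04; 0 -0.001 -0.123 0 0.04; 0 -0.001 -0.123 0 0.04'
```

```text
clock: 2.8
ee_pos: [471.5, 94.9, 111.0]
orientation: [2.246, 2.193, 0.006]
force: [-0.6, 0.9, 6.7]
opening: 49.0
grasp_force: 62.0
```

```bash
python3 -m pendant '0 0 0.03 0 0.04; 0 0 0.07 0 0.04; 0 0.02 0.11 8 0.04; 0.02 0.05 0.11 16 0.04; 0.04 0.09 0.11 24 0.04; 0.06 0.13 0.11 32 0.04; 0.08 0.17 0.11 40 0.04; 0.1 0.205 0.11 48 0.04; 0.101 0.22 0.11 56 0.04; 0.101 0.22 0.11 64 0.04'; python3 -m pendant '0 0 0 8 0.04; 0 0 0 16 0.04; 0 0 0 24 0.04; 0 0 0 32 0.04; 0 0 0 32 0.04; 0 0 0 32 0.04'
```

```text
clock: 3.8
ee_pos: [570.5, 317.0, 217.6]
orientation: [-0.73, -3.055, -0.0]
force: [-0.4, -0.5, -2.4]
opening: 48.8
grasp_force: 63.0
clock: 4.4
ee_pos: [570.5, 314.6, 218.2]
orientation: [0.122, -3.139, 0.0]
force: [0.8, -0.5, -1.4]
opening: 48.6
grasp_force: 63.0
```

```bash
python3 -m pendant '0 0 -0.04 0 0.04; 0 0 -0.08 0 0.04; 0 0 -0.115 0 0.04; 0 0 -0.128 0 0.04; 0 0 -0.132 0 0.04; 0 0 -0.132 0 0.04; 0 0 -0.132 0 0.04'
```

```text
clock: 5.1
ee_pos: [572.3, 315.4, 89.0]
orientation: [-0.126, 3.135, 0.002]
force: [-0.5, 0.3, -1.9]
opening: 49.0
grasp_force: 63.0
```

```bash
python3 -m pendant '0 0 -0.002 0 0.04; 0 0 -0.003 0 0.04; 0 0 -0.003 0 0.04'; python3 -m pendant '0 0 -0.002 0 0.04; 0 0 -0.002 0 0.04; 0 0 -0.002 0 0.04'
```

```text
clock: 5.4
ee_pos: [570.8, 314.9, 83.9]
orientation: [-0.127, 3.138, 0.0]
force: [0.2, 0.3, -2.7]
opening: 48.7
grasp_force: 63.0
clock: 5.7
ee_pos: [571.2, 314.9, 82.2]
orientation: [-0.127, 3.138, 0.001]
force: [-0.1, 0.1, 2.0]
opening: 48.5
grasp_force: 63.3
```

```bash
python3 -m pendant '0 0 0 0 0.085; 0 0 0 0 0.085; 0 0 0 0 0.085; 0 0 0 0 0.085; 0 0 0.04 0 0.085; 0 0 0.09 0 0.085; 0 0 0.138 0 0.085; -0.02 -0.04 0.138 -8 0.085; -0.04 -0.085 0.138 -16 0.085; -0.06 -0.13 0.138 -24 0.085'; python3 -m pendant '-0.02 -0.045 0 -8 0.085; -0.035 -0.09 0 -16 0.085; -0.044 -0.13 0 -24 0.085; -0.044 -0.167 0 -32 0.085; -0.044 -0.167 0 -40 0.085; -0.044 -0.167 0 -48 0.085; -0.044 -0.167 0 -56 0.085; -0.044 -0.167 0 -64 0.085; -0.044 -0.167 0 -72 0.085; -0.044 -0.167 0 -72 0.085'
```

```text
clock: 6.7
ee_pos: [509.9, 183.8, 219.9]
orientation: [0.535, 3.094, 0.0]
force: [0.0, -0.3, 0.1]
opening: 85.0
grasp_force: 0.0
clock: 7.7
ee_pos: [466.5, 17.7, 219.4]
orientation: [2.247, 2.195, 0.0]
force: [0.3, -0.0, -0.1]
opening: 85.0
grasp_force: 0.0
```

```bash
python3 -m pendant '0 0 -0.04 0 0.085; 0 0 -0.08 0 0.085; 0 0 -0.108 0 0.085; 0 0 -0.111 0 0.085; 0 0 -0.111 0 0.04; 0 0 -0.111 0 0.04; 0 0 -0.111 0 0.04; 0 0 -0.111 0 0.04; 0 0 -0.111 0 0.04; 0 0 -0.111 0 0.04'; python3 -m pendant '0 0 0.03 0 0.04; 0 0 0.07 0 0.04; 0 0.02 0.11 8 0.04; 0.005 0.06 0.11 16 0.04; 0.01 0.1 0.11 24 0.04; 0.02 0.14 0.11 32 0.04; 0.025 0.18 0.11 40 0.04; 0.03 0.22 0.11 48 0.04; 0.034 0.26 0.11 56 0.04; 0.038 0.291 0.11 64 0.04'; python3 -m pendant '0 0 0 8 0.04; 0 0 0 16 0.04; 0 0 0 24 0.04; 0 0 0 32 0.04; 0 0 0 32 0.04; 0 0 0 32 0.04'
```

```text
clock: 8.7
ee_pos: [468.4, 17.4, 110.8]
orientation: [2.245, 2.193, 0.004]
force: [-0.3, -0.0, 5.8]
opening: 48.6
grasp_force: 62.0
clock: 9.7
ee_pos: [504.1, 311.0, 218.1]
orientation: [-0.732, -3.055, -0.0]
force: [1.4, -0.5, -1.7]
opening: 48.7
grasp_force: 62.9
clock: 10.3
ee_pos: [504.4, 308.7, 218.1]
orientation: [0.123, -3.139, 0.0]
force: [0.4, -0.2, -1.7]
opening: 48.7
grasp_force: 63.0
```

```bash
python3 -m pendant '0 0 -0.04 0 0.04; 0 0 -0.08 0 0.04; 0 0 -0.115 0 0.04; 0 0 -0.130 0 0.04; 0 0 -0.134 0 0.04; 0 0 -0.136 0 0.04; 0 0 -0.136 0 0.04; 0 0 -0.136 0 0.04'
```

```text
clock: 11.1
ee_pos: [505.9, 309.3, 84.4]
orientation: [-0.127, 3.136, 0.002]
force: [0.7, 0.3, -2.3]
opening: 48.9
grasp_force: 63.3
```

Next: down to contact, release, go back and take the red jar at (466.5,−60).

```bash
python3 -m pendant '0 0 -0.001 0 0.04; 0 0 -0.002 0 0.04; 0 0 -0.002 0 0.04'
```

```text
clock: 11.4
ee_pos: [505.6, 309.1, 82.0]
orientation: [-0.127, 3.137, 0.001]
force: [-1.1, -0.7, 5.0]
opening: 48.7
grasp_force: 63.7
```

```bash
python3 -m pendant '0 0 0 0 0.085; 0 0 0 0 0.085; 0 0 0 0 0.085; 0 0 0 0 0.085; 0 0 0.04 0 0.085; 0 0 0.09 0 0.085; 0 0 0.138 0 0.085; -0.005 -0.04 0.138 -8 0.085; -0.01 -0.085 0.138 -16 0.085; -0.015 -0.13 0.138 -24 0.085'; python3 -m pendant '-0.005 -0.04 0 -8 0.085; -0.01 -0.08 0 -16 0.085; -0.015 -0.12 0 -24 0.085; -0.02 -0.16 0 -32 0.085; -0.024 -0.2 0 -40 0.085; -0.024 -0.239 0 -48 0.085; -0.024 -0.239 0 -56 0.085; -0.024 -0.239 0 -64 0.085; -0.024 -0.239 0 -72 0.085; -0.024 -0.239 0 -72 0.085'
```

```text
clock: 12.4
ee_pos: [489.3, 177.7, 218.8]
orientation: [0.535, 3.095, 0.0]
force: [-0.3, 0.3, 0.7]
opening: 85.1
grasp_force: 0.0
clock: 13.4
ee_pos: [465.5, -60.4, 218.2]
orientation: [-2.248, -2.194, 0.0]
force: [-0.1, 0.8, 0.1]
opening: 85.2
grasp_force: 0.0
```

Slot 3 is at (437,303), a shift of (−0.029, +0.363) from here.

```bash
python3 -m pendant '0 0 -0.04 0 0.085; 0 0 -0.08 0 0.085; 0 0 -0.107 0 0.085; 0 0 -0.11 0 0.085; 0 0 -0.11 0 0.04; 0 0 -0.11 0 0.04; 0 0 -0.11 0 0.04; 0 0 -0.11 0 0.04; 0 0 -0.11 0 0.04; 0 0 -0.11 0 0.04'; python3 -m pendant '0 0 0.03 0 0.04; 0 0 0.07 0 0.04; 0 0.02 0.11 8 0.04; 0 0.06 0.11 16 0.04; 0 0.1 0.11 24 0.04; 0 0.14 0.11 32 0.04; -0.005 0.18 0.11 40 0.04; -0.01 0.22 0.11 48 0.04; -0.015 0.26 0.11 56 0.04; -0.02 0.30 0.11 64 0.04'; python3 -m pendant '-0.005 0.04 0 8 0.04; -0.009 0.063 0 16 0.04; -0.009 0.063 0 24 0.04; -0.009 0.063 0 32 0.04; -0.009 0.063 0 32 0.04; -0.009 0.063 0 32 0.04'
```

```text
clock: 14.4
ee_pos: [467.4, -60.9, 110.8]
orientation: [2.244, 2.192, 0.003]
force: [0.3, -0.5, 7.3]
opening: 48.9
grasp_force: 62.5
clock: 15.4
ee_pos: [444.7, 241.3, 218.0]
orientation: [-0.733, -3.054, 0.0]
force: [-0.1, 0.8, -2.1]
opening: 48.7
grasp_force: 63.1
clock: 16.0
ee_pos: [436.3, 302.6, 217.9]
orientation: [0.123, -3.138, 0.0]
force: [0.6, -0.1, -2.0]
opening: 48.7
grasp_force: 63.0
```

```bash
python3 -m pendant '0 0 -0.04 0 0.04; 0 0 -0.08 0 0.04; 0 0 -0.115 0 0.04; 0 0 -0.130 0 0.04; 0 0 -0.134 0 0.04; 0 0 -0.136 0 0.04; 0 0 -0.137 0 0.04; 0 0 -0.137 0 0.04; 0 0 -0.137 0 0.04'
```

```text
clock: 16.9
ee_pos: [437.5, 303.2, 82.8]
orientation: [-0.127, 3.137, 0.002]
force: [0.1, 0.0, -1.9]
opening: 48.7
grasp_force: 63.1
```

```bash
python3 -m pendant '0 0 -0.001 0 0.04; 0 0 -0.001 0 0.04; 0 0 -0.001 0 0.04'
```

```text
clock: 17.2
ee_pos: [437.6, 303.2, 81.9]
orientation: [-0.127, 3.137, 0.001]
force: [-1.7, -1.2, 6.2]
opening: 48.9
grasp_force: 63.6
```

```bash
python3 -m pendant '0 0 0 0 0.085; 0 0 0 0 0.085; 0 0 0 0 0.085; 0 0 0 0 0.085; 0 0 0.04 0 0.085; 0 0 0.09 0 0.085; 0 0 0.138 0 0.085; 0.015 -0.04 0.138 -8 0.085; 0.025 -0.08 0.138 -16 0.085; 0.035 -0.115 0.138 -24 0.085'; python3 -m pendant '0.01 -0.03 0 -8 0.085; 0.02 -0.06 0 -16 0.085; 0.03 -0.09 0 -24 0.085; 0.037 -0.118 0 -32 0.085; 0.037 -0.118 0 -40 0.085; 0.037 -0.118 0 -48 0.085; 0.037 -0.118 0 -56 0.085; 0.037 -0.118 0 -64 0.085; 0.037 -0.118 0 -72 0.085; 0.037 -0.118 0 -72 0.085'; python3 - <<'E'
from h import *
v=snap("wrist"); save(v[0],"w2.png"); print(v[2]["ee_pos"].round(1))
for k in("red","blue","yellow"):
    c=blob(mask(v[0],*COL[k]),None,400); q=quad(c); print(k,cen(c).round(),rect(cast(v[0],v[1],q,33)))
v=snap("side"); save(v[0],"s2.png")
v=snap("scene"); save(v[0],"c2.png")
for k in("red","blue","yellow"):
    c=blob(mask(v[0],*COL[k]),(290,170),300); q=quad(c); print(k,cen(c).round(),rect(cast(v[0],v[1],q,33)))
E
```

```text
clock: 18.2
ee_pos: [471.9, 186.5, 218.9]
orientation: [0.536, 3.094, 0.0]
force: [-0.1, 0.6, -0.1]
opening: 84.6
grasp_force: 0.0
clock: 19.2
ee_pos: [508.5, 69.7, 218.0]
orientation: [-2.247, -2.195, 0.0]
force: [0.8, -0.5, 1.5]
opening: 84.9
grasp_force: 0.0
[508.5  69.7 218. ]
red [278. 296.] [466.8 -60.3  60.2  59.5  88.3]
blue [274. 228.] [ 4.672e+02  1.460e+01  6.070e+01  6.020e+01 -4.000e-01]
yellow [270. 170.] [467.7  74.9  60.3  27.7  -1.4]
red [262. 187.] [468.  -59.4  59.   57.1  89. ]
blue [290. 168.] [464.7  17.1  57.6  50.9  88.3]
yellow [319. 152.] [468.3  91.7  58.8  57.4  -0.5]
```

View pics/w2.png

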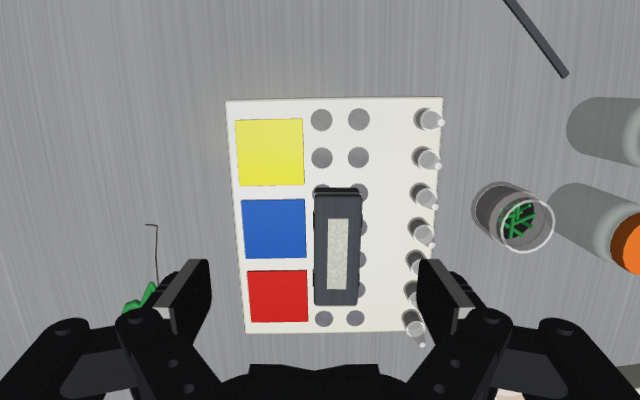

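View pics/s2.png

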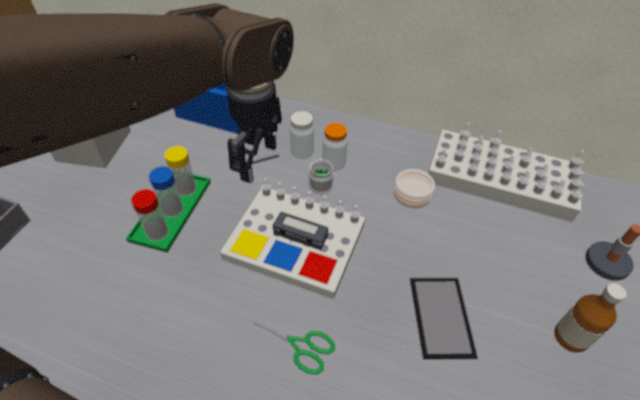

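The w2 picture shows the three pads clear at (270,152), (274,228) and (278,296), and the case at (337,248). In s2 all three jars stand upright in the tray. Next I measure the case, the yellow pad and the mat more finely.

```bash
python3 - <<'E'
from h import *
v=snap("wrist"); w=snap("scene"); d=snap("side")
for u,n in((v,(270,152)),(w,(319,152)),(d,(250,244))):
    c=blob(mask(u[0],(20,60,80),(36,255,255)),n,300); q=quad(c); print("yellow",cen(c).round(),rect(cast(u[0],u[1],q,33)))
for k,n in(("blue",(283,256)),("red",(319,267))):
    c=blob(mask(d[0],*COL[k]),n,300); print(k,cen(c).round(),rect(cast(d[0],d[1],quad(c),33)))
c=blob(mask(v[0],(0,0,0),(180,255,95)),(337,248),800); q=quad(c); print(cv2.contourArea(c),q.tolist())
for z in(30,65): print(cast(v[0],v[1],q,z).round(1)[:,:2].tolist(),rect(cast(v[0],v[1],q,z)))
for u,n in((w,(303,187)),(d,(301,230))):
    c=blob(mask(u[0],(0,0,0),(180,255,90)),n,200); print(cv2.contourArea(c),cen(c),rect(cast(u[0],u[1],quad(c),48)))
E
```

```text
yellow [270. 152.] [467.6  90.7  60.7  60.7  -0.6]
yellow [319. 152.] [468.3  92.5  62.1  58.7  86.9]
yellow [249. 244.] [465.6  91.4  60.   59.7 -88.8]
blue [283. 255.] [466.3  14.8  55.8  54.8  89. ]
red [318. 267.] [465.7 -60.8  55.9  53.8   1.1]
5252.5 [[355.0, 187.0], [355.0, 304.0], [315.0, 304.0], [314.0, 190.0]]
[[547.0, 55.6], [548.9, -73.3], [506.2, -72.3], [507.7, 53.4]] [526.6  -9.2 128.9  42.7 -89.2]
[[543.1, 64.7], [544.7, -50.6], [506.5, -49.7], [507.9, 62.7]] [524.8   6.8 115.3  38.2 -89.2]
415.5 [303.19695146 194.09506619] [535.5   7.5 109.5  54.9  81.4]
600.0 [300.37888889 234.75138889] [533.7  -1.4 115.   52.3  79.5]
```

```bash
python3 - <<'E'
import cv2
a=cv2.imread("pics/w2.png")[170:325,280:400]; a=cv2.resize(a,None,fx=3.8,fy=3.8,interpolation=cv2.INTER_CUBIC)
cv2.imwrite("pics/w2c.png",a)
E
```

```text
(no output)
```

View pics/w2c.png

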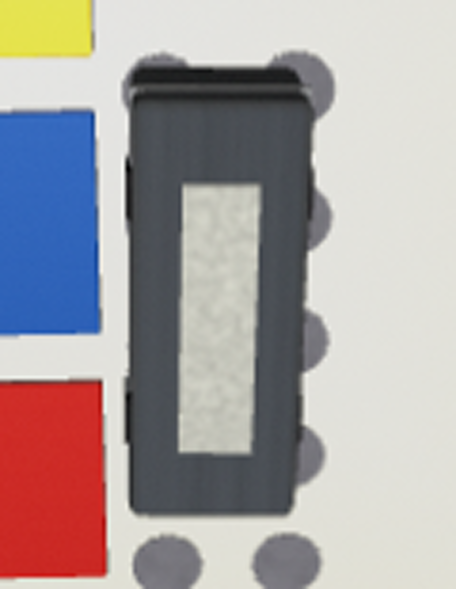

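The crop shows the case's top face with corners at full-image (314.7,195.8), (361.6,195.8), (357.1,305.5) and (314.7,305.5), and the foot of its far end at row 187.6.

```bash
python3 - <<'E'
from h import *
v=snap("wrist")
q=[(314.7,195.8),(361.6,195.8),(357.1,305.5),(314.7,305.5)]
P=cast(v[0],v[1],q,65);print(P.round(1)[:,:2].tolist(),rect(P),P.mean(0)); print(cast(v[0],v[1],[(337,187.6)],30))
d=snap("side"); m=snap("scene")
for u,n in((m,(160,260)),(d,(442,317))):
    for th in(60,80): 
        c=blob(mask(u[0],(0,0,0),(180,255,th)),n,200); q=quad(c); print(th,rect(cast(u[0],u[1],q,4)),cast(u[0],u[1],q,4)[:,:2].mean(0).round(1))
E
```

```text
[[508.5, 57.5], [549.0, 56.6], [546.7, -52.4], [506.1, -51.4]] [527.6   2.6 109.1  40.6  88.8] [527.5618504    2.59659147  65.        ]
[[529.87670773  55.30057292  30.        ]]
60 [ 470.4 -313.6  168.1   95.7   22.4] [ 470.4 -313.2]
80 [ 469.  -312.   168.6   97.5   21.6] [ 468.9 -312.4]
60 [ 466.6 -314.7  164.4   94.4   21.5] [ 466.7 -314. ]
80 [ 466.5 -313.4  167.2   94.4   22.1] [ 466.6 -313.5]
```

```bash
python3 -m pendant '0.01 -0.035 0 0 0.075; 0.019 -0.068 0 0 0.075; 0.019 -0.068 -0.04 0 0.075; 0.019 -0.068 -0.08 0 0.075; 0.019 -0.068 -0.12 0 0.075; 0.019 -0.068 -0.155 0 0.075; 0.019 -0.068 -0.178 0 0.075; 0.019 -0.068 -0.183 0 0.075; 0.019 -0.068 -0.183 0 0.075; 0.019 -0.068 -0.183 0 0.075'
```

```text
clock: 20.65
ee_pos: [529.0, 1.5, 36.9]
orientation: [2.246, 2.194, 0.003]
force: [-0.3, 0.4, 0.5]
opening: 75.2
grasp_force: 0.0
```

```bash
python3 -m pendant '0 0 -0.001 0 0.03; 0 0 -0.001 0 0.03; 0 0 -0.001 0 0.03; 0 0 -0.001 0 0.03; 0 0 -0.001 0 0.03; 0 0 -0.001 0 0.03; 0 0 -0.001 0 0.03'; python3 -m pendant '0 0 0.02 0 0.03; 0 0 0.06 0 0.03; 0 0 0.1 0 0.03; 0 0 0.1 0 0.03; 0 0 0.1 0 0.03'; python3 - <<'E'
from h import *
v=snap("wrist"); save(v[0],"w3.png")
E
```

```text
clock: 21.35
ee_pos: [528.6, 1.6, 35.8]
orientation: [2.246, 2.194, 0.002]
force: [-0.4, 1.2, 6.6]
opening: 41.1
grasp_force: 64.0
clock: 21.85
ee_pos: [527.3, 1.8, 134.1]
orientation: [2.247, 2.195, 0.0]
force: [-0.4, 0.2, -3.5]
opening: 41.0
grasp_force: 63.0
```

View pics/w3.png

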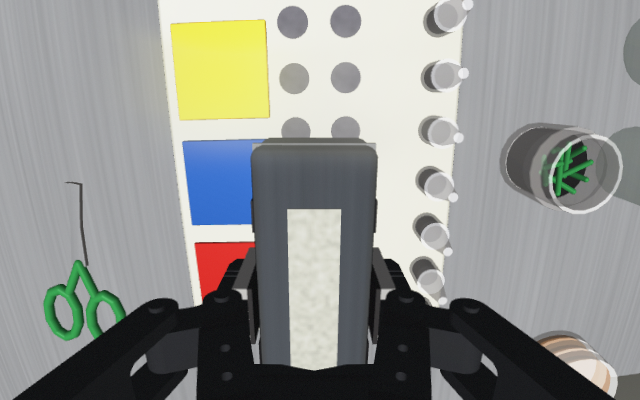

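w3 shows the case held square, its far top edge at about row 147, and clear of everything. Next I carry it to the mat, with a yaw of −66.6°.

```bash
python3 -m pendant '-0.006 -0.035 0 -7 0.03; -0.012 -0.07 0 -14 0.03; -0.018 -0.105 0 -21 0.03; -0.024 -0.14 0 -28 0.03; -0.03 -0.175 0 -35 0.03; -0.036 -0.21 0 -42 0.03; -0.042 -0.245 0 -49 0.03; -0.048 -0.28 0 -56 0.03; -0.055 -0.305 0 -63 0.03; -0.059 -0.315 0 -66.6 0.03'; python3 -m pendant '0 0 -0.03 0 0.03; 0 0 -0.07 0 0.03; 0 0 -0.1 0 0.03; 0 0 -0.12 0 0.03; 0 0 -0.122 0 0.03; 0 0 -0.122 0 0.03; 0 0 -0.122 0 0.03'
```

```text
clock: 22.9
ee_pos: [466.4, -314.3, 130.8]
orientation: [-3.081, -0.59, 0.006]
force: [0.6, 0.5, -3.0]
opening: 40.9
grasp_force: 62.7
clock: 23.6
ee_pos: [467.3, -312.1, 10.2]
orientation: [-3.081, -0.6, 0.003]
force: [-0.8, -0.0, -4.0]
opening: 41.2
grasp_force: 65.9
```

```bash
python3 -m pendant '0 0 -0.001 0 0.03; 0 0 -0.001 0 0.03; 0 0 -0.001 0 0.03'
```

```text
clock: 23.9
ee_pos: [468.5, -313.2, 11.2]
orientation: [-3.084, -0.6, 0.0]
force: [-0.3, -0.1, -3.8]
opening: 40.9
grasp_force: 65.9
```

```bash
python3 -m pendant '0 0 -0.001 0 0.03; 0 0 -0.001 0 0.03; 0 0 -0.001 0 0.03'; python3 -m pendant '0 0 -0.001 0 0.03; 0 0 -0.001 0 0.03; 0 0 -0.001 0 0.03'
```

```text
clock: 24.2
ee_pos: [468.6, -313.2, 10.4]
orientation: [3.084, 0.601, 0.0]
force: [0.2, 1.0, -3.4]
opening: 40.5
grasp_force: 65.9
clock: 24.5
ee_pos: [468.6, -313.2, 9.3]
orientation: [-3.084, -0.6, 0.0]
force: [0.6, 0.1, -2.9]
opening: 41.0
grasp_force: 65.9
```

```bash
python3 -m pendant '0 0 -0.001 0 0.03; 0 0 -0.001 0 0.03; 0 0 -0.001 0 0.03'
```

```text
clock: 24.8
ee_pos: [468.8, -313.3, 8.7]
orientation: [3.084, 0.601, 0.0]
force: [-0.4, 0.4, 0.1]
opening: 41.0
grasp_force: 66.3
```

Touching. Release, lift and look.

```bash
python3 -m pendant '0 0 0 0 0.075; 0 0 0 0 0.075; 0 0 0 0 0.075; 0 0 0 0 0.075; 0 0 0.03 0 0.075; 0 0 0.07 0 0.085; 0 0 0.115 0 0.085; 0 0 0.16 0 0.085; 0 0 0.209 0 0.085; 0 0 0.209 0 0.085'; python3 - <<'E'
from h import *
v=snap("wrist"); save(v[0],"w4.png"); v=snap("scene"); save(v[0],"c4.png"); print(state()["ee_pos"])
E
```

```text
clock: 25.8
ee_pos: [472.0, -316.4, 226.9]
orientation: [3.07, 0.598, 0.015]
force: [0.4, 0.7, 0.4]
opening: 85.1
grasp_force: 0.0
[ 469.29088059 -313.91924632  219.44034788]
```

View pics/w4.png

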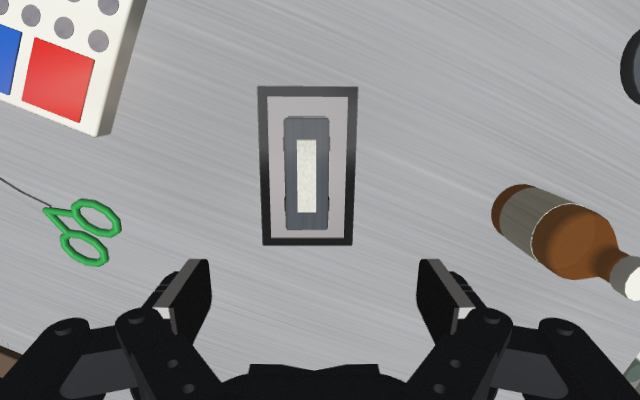

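The case lies lengthwise inside the grey middle: case (307,172), mat corners (259,87) to (352,244). I'll check the centring in numbers and go to the tray.

```bash
python3 - <<'E'
from h import *
v=snap("wrist")
P=cast(v[0],v[1],[(259,87),(357,87),(352,244),(263,244)],4);C=cast(v[0],v[1],[(285,117),(329,117),(327,229),(286,229)],39)
print(rect(P),P.mean(0).round(1),rect(C),C.mean(0).round(1))
E
python3 -m pendant '0 0.05 0 -6 0.085; 0 0.1 0 -12 0.085; 0 0.15 0 -17.4 0.085; 0 0.2 0 -17.4 0.085; 0 0.25 0 -17.4 0.085; 0 0.3 0 -17.4 0.085; 0 0.35 0 -17.4 0.085; 0 0.4 0 -17.4 0.085; 0 0.45 0 -17.4 0.085; 0 0.5 0 -17.4 0.085'; python3 -m pendant '0 0.045 0 0 0.085; 0 0.09 0 0 0.085; 0 0.12 0 0 0.085; 0 0.12 0 0 0.085; 0 0.12 0 0 0.085'
```

```text
[ 464.8 -309.9  163.8   96.9   22. ] [ 465.  -310.4    4. ] [ 466.8 -308.9  106.3   39.7   21.7] [ 466.9 -309.1   39. ]
clock: 26.95
ee_pos: [466.9, 188.5, 214.7]
orientation: [3.138, 0.127, -0.007]
force: [1.0, -0.1, 0.3]
opening: 85.1
grasp_force: 0.0
clock: 27.45
ee_pos: [467.4, 306.5, 214.8]
orientation: [3.137, 0.13, -0.007]
force: [-0.5, -0.0, 0.0]
opening: 84.7
grasp_force: 0.0
```

```bash
python3 - <<'E'
from h import *
V=[snap(n) for n in("wrist","scene","side")]; save(V[0][0],"w5.png"); print(V[0][2]["ee_pos"])
for k,X in(("red",(437.5,303,106)),("blue",(506,309,106)),("yellow",(573,315,106))):
    U=[]
    for v in V:
        try:
            p=proj(v[0],v[1],X)[0]; c=blob(mask(v[0],*COL[k]),p,60); U.append(cen(c)); print(k,p.round(),cen(c).round(),cv2.contourArea(c),cast(v[0],v[1],cen(c),106.5).round(1)[0,:2])
        except Exception as e: print(k,e)
E
```

```text
[467.37829636 306.50126228 214.77127016]
red [314. 233.] [316. 235.] 3556.5 [436.2 301.5]
red [385.  77.] [386.  77.] 368.5 [438. 305.]
red [145. 201.] [144. 201.] 425.5 [437.8 303.6]
blue [314. 142.] [316. 144.] 4031.5 [505.1 307.4]
blue [408.  94.] [409.  94.] 401.0 [506.9 310.4]
blue [161. 178.] [161. 178.] 403.0 [506.3 308.8]
yellow [313.  40.] [316.  38.] 4853.5 [574.7 313.1]
yellow [431. 112.] [432. 112.] 423.0 [573.5 315.8]
yellow [176. 157.] [176. 157.] 352.5 [573.3 315. ]
```

View pics/w5.png

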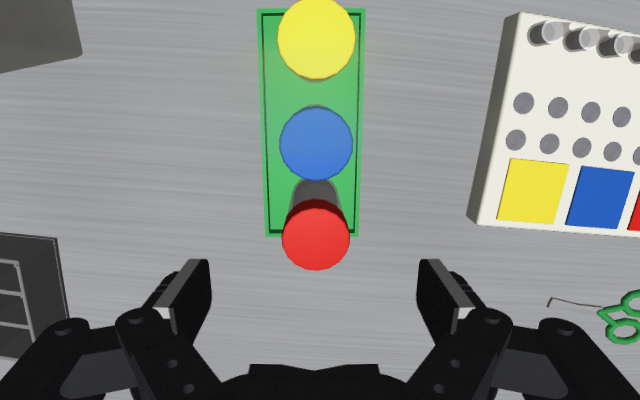

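w5 shows all three caps upright at red (316,235), blue (316,144) and yellow (316,38). That puts the jars at (437.5,303.5), (506,309) and (573.5,315). Red first.

```bash
python3 -m pendant '-0.03 -0.003 0 0 0.085; -0.03 -0.003 -0.04 0 0.085; -0.03 -0.003 -0.08 0 0.085; -0.03 -0.003 -0.115 0 0.085; -0.03 -0.003 -0.133 0 0.085; -0.03 -0.003 -0.133 0 0.04; -0.03 -0.003 -0.133 0 0.04; -0.03 -0.003 -0.133 0 0.04; -0.03 -0.003 -0.133 0 0.04; -0.03 -0.003 -0.133 0 0.04'; python3 -m pendant '0 0 0 0 0.04; 0 0 0.03 0 0.04; 0 0 0.08 0 0.04; 0 0 0.13 0 0.04; 0 -0.03 0.13 8 0.04; 0 -0.07 0.13 16 0.04; 0.005 -0.11 0.13 24 0.04; 0.01 -0.15 0.13 32 0.04; 0.02 -0.19 0.13 40 0.04; 0.03 -0.23 0.13 48 0.04'; python3 -m pendant '0 -0.04 0 8 0.04; 0 -0.08 0 16 0.04; 0 -0.11 0 24 0.04; 0 -0.134 0 32 0.04; 0 -0.134 0 36 0.04; 0 -0.134 0 36 0.04; 0 -0.134 0 36 0.04'
```

```text
clock: 28.6
ee_pos: [440.0, 304.0, 86.2]
orientation: [-3.138, -0.127, -0.006]
force: [0.6, -0.7, 3.9]
opening: 48.6
grasp_force: 62.4
clock: 29.6
ee_pos: [467.0, 76.7, 213.4]
orientation: [-2.82, -1.381, 0.001]
force: [0.6, -0.8, -2.8]
opening: 48.6
grasp_force: 62.9
clock: 30.3
ee_pos: [467.3, -55.8, 213.5]
orientation: [-2.263, -2.177, 0.001]
force: [-0.0, -0.4, -2.1]
opening: 48.3
grasp_force: 62.8
```

```bash
cat >> h.py <<'E'
def capheld(k,dz=25):
    V=[snap("scene"),snap("side")]; e=V[0][2]["ee_pos"]; X=e+[0,0,dz]; U=[]
    for v in V:
        p=proj(v[0],v[1],X)[0]; c=blob(mask(v[0],*COL[k]),p,60); U.append(cen(c)); print(p.round(),cen(c).round(),cv2.contourArea(c))
    print(k,tri(V,U).round(1),"tcp",e.round(1),state()["force"].round(1))
E
python3 -m pendant '0 -0.004 -0.04 0 0.04; 0 -0.004 -0.08 0 0.04; 0 -0.004 -0.095 0 0.04; 0 -0.004 -0.096 0 0.04; 0 -0.004 -0.096 0 0.04; 0 -0.004 -0.096 0 0.04'; python3 -c "
from h import *
capheld('red')"
```

```text
clock: 30.9
ee_pos: [468.6, -60.1, 119.4]
orientation: [2.261, 2.179, 0.002]
force: [0.5, 0.1, -2.7]
opening: 48.9
grasp_force: 65.0
[257. 157.] [251. 159.] 210.0
[319. 231.] [326. 234.] 217.0
red [467.7 -73.  144.2] tcp [468.6 -60.1 119.4] [ 0.2 -0.2 -1.9]
```

The fingers hide the cap in these views, so I'll rely on the TCP, set down, then check from outside.

```bash
python3 -m pendant '0 0.001 -0.002 0 0.04; 0 0.001 -0.004 0 0.04; 0 0.001 -0.004 0 0.04; 0 0.001 -0.004 0 0.04'; python3 -m pendant '0 0 -0.001 0 0.04; 0 0 -0.001 0 0.04; 0 0 -0.001 0 0.04'
```

```text
clock: 31.4
ee_pos: [467.7, -59.2, 114.3]
orientation: [-2.263, -2.179, 0.0]
force: [0.1, 0.1, -1.8]
opening: 48.5
grasp_force: 65.0
clock: 31.7
ee_pos: [468.0, -59.5, 114.1]
orientation: [2.262, 2.179, -0.001]
force: [-3.0, 0.0, 4.2]
opening: 48.3
grasp_force: 65.4
```

```bash
python3 -m pendant '0 0 0 0 0.085; 0 0 0 0 0.085; 0 0 0 0 0.085; 0 0 0 0 0.085; 0 0 0.03 0 0.085; 0 0 0.07 0 0.085; 0 0 0.105 0 0.085; 0.005 0.04 0.105 -8 0.085; 0.01 0.08 0.105 -16 0.085; 0.015 0.12 0.105 -24 0.085'; python3 -m pendant '0.005 0.04 0 -8 0.085; 0.01 0.08 0 -16 0.085; 0.015 0.12 0 -24 0.085; 0.02 0.16 0 -32 0.085; 0.023 0.2 0 -40 0.085; 0.023 0.249 0 -48 0.085; 0.023 0.249 0 -56 0.085; 0.023 0.249 0 -59.3 0.085; 0.023 0.249 0 -59.3 0.085'; python3 - <<'E'
from h import *
for n in("scene","side"):
    v=snap(n)
    c=blob(mask(v[0],*COL["red"]),proj(v[0],v[1],(467,-60,135))[0],60); print(cv2.contourArea(c),cast(v[0],v[1],cen(c),135.5).round(1))
E
```

```text
clock: 32.7
ee_pos: [482.9, 58.7, 218.9]
orientation: [2.663, 1.666, 0.002]
force: [1.6, 0.3, 0.1]
opening: 85.3
grasp_force: 0.0
clock: 33.6
ee_pos: [505.3, 307.3, 217.9]
orientation: [3.138, 0.143, -0.001]
force: [-0.1, 0.4, -0.2]
opening: 85.2
grasp_force: 0.0
494.0 [[467.5 -59.9 135.5]]
529.0 [[468.  -61.5 135.5]]
```

Red is centred on its pad to within 1 mm. Blue next.

```bash
python3 -m pendant '0.001 0.002 -0.04 0 0.085; 0.001 0.002 -0.08 0 0.085; 0.001 0.002 -0.115 0 0.085; 0.001 0.002 -0.134 0 0.085; 0.001 0.002 -0.134 0 0.085; 0.001 0.002 -0.134 0 0.04; 0.001 0.002 -0.134 0 0.04; 0.001 0.002 -0.134 0 0.04; 0.001 0.002 -0.134 0 0.04; 0.001 0.002 -0.134 0 0.04'; python3 -m pendant '0 0 0 0 0.04; 0 0 0.03 0 0.04; 0 0 0.08 0 0.04; 0 0 0.13 0 0.04; 0 -0.03 0.13 8 0.04; -0.005 -0.07 0.13 16 0.04; -0.01 -0.11 0.13 24 0.04; -0.02 -0.15 0.13 32 0.04; -0.03 -0.19 0.13 40 0.04; -0.039 -0.23 0.13 48 0.04'; python3 -m pendant '0 -0.03 0 8 0.04; 0 -0.055 0 16 0.04; 0 -0.063 0 24 0.04; 0 -0.063 0 32 0.04; 0 -0.063 0 36 0.04; 0 -0.063 0 36 0.04; 0 -0.063 0 36 0.04'
```

```text
clock: 34.7
ee_pos: [508.4, 309.2, 87.0]
orientation: [-3.137, -0.142, -0.007]
force: [0.6, -1.3, 6.7]
opening: 48.4
grasp_force: 62.3
clock: 35.7
ee_pos: [466.4, 78.2, 213.8]
orientation: [-2.807, -1.41, 0.001]
force: [0.8, 0.1, -1.6]
opening: 48.3
grasp_force: 62.6
clock: 36.4
ee_pos: [467.3, 16.6, 213.9]
orientation: [-2.242, -2.2, 0.001]
force: [0.4, 0.1, -3.5]
opening: 48.4
grasp_force: 62.7
```

```bash
python3 -m pendant '0 -0.001 -0.04 0 0.04; 0 -0.001 -0.08 0 0.04; 0 -0.001 -0.095 0 0.04; 0 -0.001 -0.099 0 0.04; 0 -0.001 -0.1 0 0.04; 0 -0.001 -0.1 0 0.04; 0 -0.001 -0.1 0 0.04'
```

```text
clock: 37.1
ee_pos: [467.5, 15.8, 114.9]
orientation: [-2.24, -2.201, 0.001]
force: [-2.7, -0.4, 4.4]
opening: 48.6
grasp_force: 64.9
```

```bash
python3 -m pendant '0 0 0 0 0.085; 0 0 0 0 0.085; 0 0 0 0 0.085; 0 0 0 0 0.085; 0 0 0.03 0 0.085; 0 0 0.07 0 0.085; 0 0 0.105 0 0.085; 0.01 0.04 0.105 -8 0.085; 0.025 0.08 0.105 -16 0.085; 0.04 0.12 0.105 -24 0.085'; python3 -m pendant '0.02 0.04 0 -8 0.085; 0.035 0.08 0 -16 0.085; 0.05 0.12 0 -24 0.085; 0.066 0.16 0 -32 0.085; 0.066 0.179 0 -40 0.085; 0.066 0.179 0 -48 0.085; 0.066 0.179 0 -56 0.085; 0.066 0.179 0 -60 0.085; 0.066 0.179 0 -60 0.085'; python3 - <<'E'
from h import *
for n in("scene","side"):
    v=snap(n)
    c=blob(mask(v[0],*COL["blue"]),proj(v[0],v[1],(467,15,135))[0],60); print(cv2.contourArea(c),cast(v[0],v[1],cen(c),135.5).round(1))
E
```

```text
clock: 38.1
ee_pos: [507.8, 134.5, 220.1]
orientation: [2.649, 1.687, 0.003]
force: [0.3, 0.0, 0.3]
opening: 85.1
grasp_force: 0.0
clock: 39.0
ee_pos: [573.1, 312.5, 219.0]
orientation: [3.138, 0.148, -0.0]
force: [-0.2, 0.2, -0.4]
opening: 84.8
grasp_force: 0.0
478.0 [[468.2  15.8 135.5]]
504.5 [[467.5  14.2 135.5]]
```

Blue is centred too. Now yellow.

```bash
python3 -m pendant '0.001 0.002 -0.04 0 0.085; 0.001 0.002 -0.08 0 0.085; 0.001 0.002 -0.115 0 0.085; 0.001 0.002 -0.135 0 0.085; 0.001 0.002 -0.135 0 0.085; 0.001 0.002 -0.135 0 0.04; 0.001 0.002 -0.135 0 0.04; 0.001 0.002 -0.135 0 0.04; 0.001 0.002 -0.135 0 0.04; 0.001 0.002 -0.135 0 0.04'; python3 -m pendant '0 0 0 0 0.04; 0 0 0.03 0 0.04; 0 0 0.08 0 0.04; 0 0 0.13 0 0.04; -0.02 -0.03 0.13 8 0.04; -0.04 -0.06 0.13 16 0.04; -0.06 -0.1 0.13 24 0.04; -0.08 -0.14 0.13 32 0.04; -0.1 -0.18 0.13 40 0.04; -0.106 -0.21 0.13 48 0.04'; python3 -m pendant '0 -0.013 0 8 0.04; 0 -0.013 0 16 0.04; 0 -0.013 0 24 0.04; 0 -0.013 0 32 0.04; 0 -0.013 0 36 0.04; 0 -0.013 0 36 0.04; 0 -0.013 0 36 0.04'
```

```text
clock: 40.1
ee_pos: [576.0, 314.9, 87.3]
orientation: [-3.137, -0.148, -0.008]
force: [0.5, -0.9, 6.0]
opening: 48.8
grasp_force: 62.4
clock: 41.1
ee_pos: [465.5, 103.0, 213.4]
orientation: [-2.802, -1.419, 0.003]
force: [0.9, -0.5, -2.2]
opening: 48.3
grasp_force: 62.6
clock: 41.8
ee_pos: [467.7, 91.5, 214.0]
orientation: [-2.234, -2.208, 0.001]
force: [0.5, -0.5, -2.0]
opening: 48.5
grasp_force: 62.6
```

```bash
python3 -m pendant '0 0 -0.04 0 0.04; 0 0 -0.08 0 0.04; 0 0 -0.095 0 0.04; 0 0 -0.099 0 0.04; 0 0 -0.1 0 0.04; 0 0 -0.1 0 0.04; 0 0 -0.1 0 0.04'
```

```text
clock: 42.5
ee_pos: [467.7, 91.6, 115.2]
orientation: [-2.233, -2.208, 0.002]
force: [-4.6, 1.0, 5.9]
opening: 49.0
grasp_force: 64.9
```

```bash
python3 -m pendant '0 0 0 0 0.085; 0 0 0 0 0.085; 0 0 0 0 0.085; 0 0 0 0 0.085; 0 0 0.03 0 0.085; 0 0 0.07 0 0.085; 0 0 0.11 0 0.085; 0 0.05 0.13 0 0.085; 0 0.1 0.15 0 0.085; 0 0.15 0.15 0 0.085'; python3 -m pendant '0 0.05 0 0 0.085; 0 0.1 0 0 0.085; 0 0.15 0 0 0.085; 0 0.15 0 0 0.085; 0 0.15 0 0 0.085'; python3 - <<'E'
from h import *
for n in("scene","side"):
    v=snap(n); save(v[0],n+"9.png")
    for k,y in(("red",-60),("blue",15),("yellow",91)):
        c=blob(mask(v[0],*COL[k]),proj(v[0],v[1],(467,y,135))[0],60); print(k,cv2.contourArea(c),cast(v[0],v[1],cen(c),135.5).round(1))
E
```

```text
clock: 43.5
ee_pos: [469.7, 235.7, 267.8]
orientation: [2.233, 2.205, 0.01]
force: [0.7, 0.3, 0.5]
opening: 85.0
grasp_force: 0.0
clock: 44.0
ee_pos: [467.7, 385.1, 263.2]
orientation: [2.231, 2.212, -0.002]
force: [-0.1, -1.2, -0.4]
opening: 84.6
grasp_force: 0.0
red 494.0 [[467.4 -59.9 135.5]]
blue 478.0 [[468.2  15.8 135.5]]
yellow 456.5 [[468.3  91.  135.5]]
red 522.0 [[468.3 -61.2 135.5]]
blue 504.0 [[467.6  14.3 135.5]]
yellow 495.0 [[468.3  89.7 135.5]]
```

View pics/scene9.png

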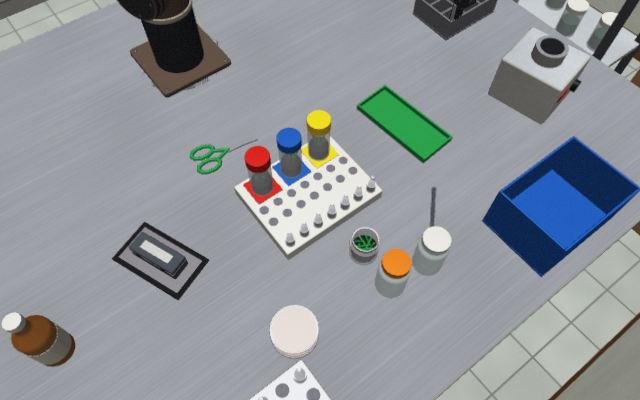

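In the scene view all three jars stand on their own pads: (258,160), (290,140) and (318,123). The case is in the middle of the mat at (158,253), and the open jar is untouched at (365,243).

```bash
python3 -c "
from workcell import *
print(hand_in())"
```

```text
the job is handed in; nothing more can be done
None
```

The job is handed in at about 44 s, done in the order asked: each jar stands within about 2 mm of the centre of its own pad, the case lies lengthwise within about 3 mm of the mat's middle, and the open jar was not touched.

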